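# Wedge up the writing slope

### The arm

A 6-joint arm with a two-finger parallel gripper is mounted at the origin on the work surface. World frame = base frame: x ahead of the robot, y to its left, z up, the work surface at z = 0. Lengths are in mm, angles in degrees, forces in N, time in s.
With the tool pointing down it reaches from about 400 to 925 mm from the base axis. Payload 3.4 kg.
Tool frame: the origin (TCP) lies midway between the tips of the shut fingers; the grasp point (between the pads) lies 19 mm behind it; z points along the fingers, y is the line along which they close (so a half turn about z gives the same grasp; the last joint's range is limited). The gripper opens to 85 mm and grips with 20 to 120 N. Pads are 22 mm wide; open, the fingers measure 114 mm over their backs; the gripper's body (76 mm by 85 mm) begins 54 mm behind the grasp point. The pads swing forward as they close: fully open they stand 13 mm farther back than shut.
Start: joints at [58.986, 17.578, 86.31, -0, 76.112, -4.211], TCP at [259.304, 513.218, 231.305] pointing down, gripper open.
Joint ranges: [-179.03, 179.03], [-60, 130.46], [8.19, 133.38], [-81.62, 261.62], [5.75, 156.47], [-153.77, 153.77]. Speed limits (degrees/s): [147.25, 147.25, 180, 180, 180, 180].

### API

Orientations are given as a 3x3 rotation matrix whose columns are the frame's x, y, z axes.
In Python, from cell import manip, viewer gives the robot as it stands.
- The arm moves only by the shell command python3 -m inch 'ROWS' [FORCE]. ROWS is JSON, a list of rows, each an object of numbers: "dx", "dy", "dz": the shift along the tool's x, y, z in cm; "yaw": the turn about the tool's z in rad; "claw": the closure, from 0 (fully open) to 1 (shut). In form: [{"dx": .., "dy": .., "dz": .., "yaw": .., "claw": ..}, ...]. A call has 1 to 5 rows; each row is the pose to reach, as a shift and turn from the pose commanded when the call began, along the tool's axes at that moment; what a row does not reach only later rows make up. A row lasts 1/12 s, in which the tool goes at most 41.7 mm and 7.16 degrees, less where a joint would pass 70% of its speed; a pose out of reach is approached as far as the arm can. A call with a gripper value outside its range is refused whole. The fingers move at their own pace and stop on an object; FORCE is the grip in N (left out, the last holds). Time passes only in rows, so rows that repeat a pose let the fingers close. It gives the time, the measured TCP pose, the force, the opening and the grip force at its end, in the units of the state.
- manip.state(): the state, without advancing time (a new reading comes with each control period).
- viewer.snapshot(name): name is "side" or "top" or "wrist"; returns a dict with "pixels" (420x560x3 uint8, blue, green, red), "range_z" (420x560 float32, mm along the optical axis (not along the pixel's ray), 0 where there is no reading), "camera_matrix" (3x3 intrinsics, pixels), "rvec" (rotation vector, rad) and "tvec" (3), from world to camera coordinates, as OpenCV has them. Camera axes: x right, y down, z forward; pixel columns grow to the right and rows downward; lengths in mm; the calibration is good to about 2 mm. A picture is of the moment at which its call begins.
- manip.sign_off(): hands the job in; it is judged then, once.
The state is a dict: "time_s": time; "qpos": joint angles; "joint_velocities": joint speeds; "joint_efforts": joint torques, N m; "position": TCP position; "ee_rot": TCP orientation; "force": force on the tool from outside, world axes, zero at the start; "wrist_torque": the same for the moment, N m; "opening": finger opening in mm; "finger_force": force on a finger pad.
Only numpy, scipy, OpenCV 4.12 (cv2) and the standard library are available. Lean on these libraries where they do the work, as an engineer would, in place of code of your own. Each camera call takes 0.05 s, during which the arm holds its last target. There are 200 camera calls.

### The job

Tip up the calligrapher's writing board: take the one of the two wooden wedges that fits the slot under the board's front edge and push it along the desk, thin end first, into the slot until the board's front edge has just lifted off its plinth, by about 5 mm. Lift the board with the wedge only, without touching it with the robot, and leave the other wedge and everything else on the desk where they are. Finish while still holding the wedge in place: do not let go of it.

Things in the scene. Friction and masses are not known exactly. Their poses are not given: they have to be found in the camera images.
- slim_wedge: Loose light-wood wedge, 40 mm wide (y), 125 mm long (x), about 0.14 kg. Origin: on its underside, under the middle of its grip block; x points to the thin end. Grip block: x -20 to +20 mm, full width, 45 mm tall, upright flanks. From x = +20 mm an even slope falls from 24 mm tall to 4 mm at the thin end, x = +105 mm. The narrower wedge: fits the slot.
- slim_wedge_tip (a point): Middle of the bottom edge of the narrow wedge's thin end, 105 mm ahead (+x) of its origin. Slid along the desk into the slot, this wedge first touches the board's brass bar when this point is about 24 mm past the bar (past x = 0 of the plinth), and has lifted the edge 5 mm at about 45 mm; it takes up to about 12 N of push.
- wide_wedge: Loose light-wood wedge, 64 mm wide (y), 125 mm long (x), 0.22 kg. Origin: on its underside, under the middle of its grip block; x points to the thin end. Grip block: x -20 to +20 mm, full width, 45 mm tall, upright flanks. From x = +20 mm an even slope falls from 24 mm tall to 4 mm at the thin end, x = +105 mm. Too wide for the slot; leave alone.
- stand: Fixed dark wood plinth under the board, 210 mm wide (y), 16 mm tall, x -20 to +205 mm. Origin: on the desk, straight below the brass bar of the board's front edge, mid-width. x points from the front (robot side) along the slot to the hinge. Slot: 50 mm wide (y -25 to +25 mm), down to the bare desk, open at the front (x = -20 mm, 12 mm proud of the board), 205 mm deep.
- board (a joint): Hinge angle (rad) of the wooden writing board: 0 lying on the plinth, growing as its front edge rises. Hinge line at x = +200 mm of the plinth, 16 mm above the desk, so 0.025 rad is 5 mm of lift at the front edge. Board 208 mm long, 220 mm wide, 14 mm thick, its top 30 mm above the desk, a sheet and small brass clip on it; about 0.8 kg, free to fall back.
- lip (a point): Lowest point, mid-width, of the round brass bar (12 mm thick, 44 mm long, across the slot) under the board's front edge: 10 mm above the desk, over the plinth's origin, while the board lies down; rises with the board.
- ink_jar: Small round glass ink jar with a black cap, 56 mm across, 55 mm tall. Bystander, stays where it is. Origin: centre of its underside.
- seal: Turned brass sealing stamp standing upright, 30 mm across, 87 mm tall. Bystander, stays where it is. Origin: centre of its underside.
- bangle: Flat-lying brass bangle, 70 mm across, 25 mm tall. Bystander, stays where it is. Origin: centre of its underside.
- wax_pot: Red round pot of sealing wax, 48 mm across, 30 mm tall. Bystander, stays where it is. Origin: centre of its underside.
- paperweight: Domed glass paperweight, 68 mm across, 40 mm tall. Bystander, stays where it is. Origin: centre of its underside.
- pen: Red fountain pen lying down, 140 mm long along its x, 12 mm thick. Bystander, stays where it is. Origin: centre of its underside.
- nib_tin: Small flat metal nib tin, 57 x 42 x 21 mm. Bystander, stays where it is. Origin: centre of its underside.
Mind the look-alikes: they are no part of the job. Leave any black look-alike of the slim_wedge alone.

How it is judged:
By the outcome, as a careful person would: the job done as asked, in the order asked, and still so for the second after the job is handed in, while the arm keeps its last pose, push and grip.
It also fails if it takes over 35 s, if anything falls off the work surface, if the arm or the gripper's body presses on something with over 40 N, if the wrist force passes 120 N, or if a joint passes its speed limit or range.

## Working session

There is one attempt and no reset: what is moved stays moved. The work goes in short steps, Python scripts to look and compute and a shell command to move; the robot and the scene stay as the last step left them, time stands still between calls to the robot, and variables do not carry over. Pictures are saved under pics/ and viewed, at most 10 in all, crops included, and the job is handed in when it is done.

```bash
mkdir -p pics; ls; cat > h.py <<'E'
import numpy as np, cv2
from cell import manip, viewer
def snap(name, png=None):
    s=viewer.snapshot(name); np.savez(f'/tmp/{name}.npz',**{k:np.array(v) for k,v in s.items()})
    if png: cv2.imwrite(f'pics/{png}.png',s['pixels'])
    return s
def load(n): return dict(np.load(f'/tmp/{n}.npz'))
def cloud(s):
    z=s['range_z'];K=s['camera_matrix'];R=cv2.Rodrigues(s['rvec'])[0]
    v,u=np.indices(z.shape)
    P=np.stack([(u-K[0,2])/K[0,0]*z,(v-K[1,2])/K[1,1]*z,z],-1)
    W=(P-np.ravel(s['tvec']))@R
    W[z==0]=np.nan
    return W
E
python3 - <<'E'
from h import *
a=snap('top','top1');b=snap('side','side1')
s=manip.state();print({k:np.round(v,3).tolist() for k,v in s.items()})
E
```

```text
pics
{'time_s': 0.1, 'qpos': [58.986, 17.619, 86.376, 0.001, 76.111, -4.211], 'joint_velocities': [-0.094, -0.108, -0.122, 0.035, 0.026, -0.019], 'joint_efforts': [0.0, -45.852, -25.261, -0.0, 0.006, -0.0], 'position': [258.974, 512.683, 230.461], 'ee_rot': [[-0.893, 0.451, -0.001], [0.451, 0.893, -0.002], [0.0, -0.002, -1.0]], 'force': [-0.468, -0.036, -0.479], 'wrist_torque': [-0.004, 0.002, 0.013], 'finger_force': 0.0, 'opening': 85.439}
```

View pics/top1.png

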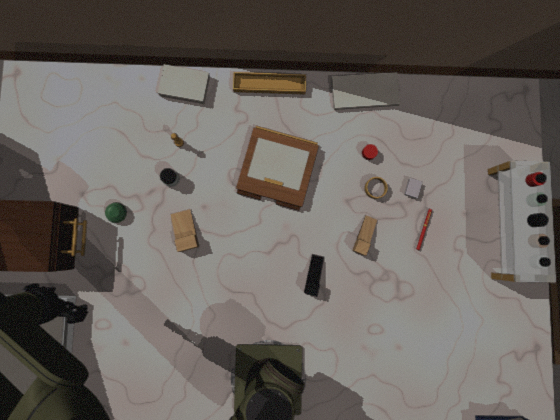

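View pics/side1.png

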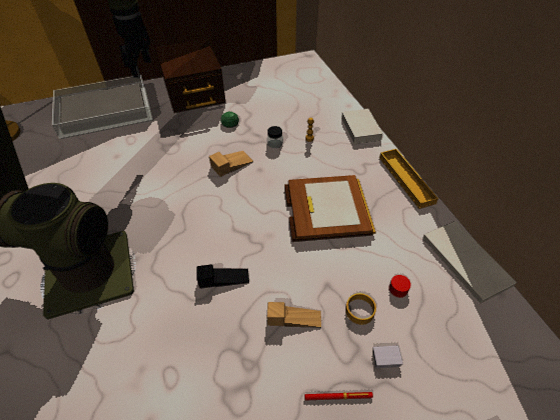

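Top view: candidates are the wooden wedge at (184,230), which looks wider, the wooden wedge at (366,235), which looks narrower, and the black look-alike at (315,275). The board is at (278,168) with its front edge at about (270,200). By the description I choose (366,235), and will check it with measurements and a crop.

```bash
python3 - <<'E'
from h import *
t=load('top');W=cloud(t);b=load('side');Ws=cloud(b)
def rect(P): 
    c,(w,h),a=cv2.minAreaRect(P[:,:2].astype(np.float32)); return np.round(c,1),np.round((w,h),1),round(a,1)
def pts(Wc,box,zl,zh):
    x0,x1,y0,y1=box
    m=(Wc[...,0]>x0)&(Wc[...,0]<x1)&(Wc[...,1]>y0)&(Wc[...,1]<y1)&(Wc[...,2]>zl)&(Wc[...,2]<zh); return Wc[m]
for n,(u,v) in dict(wide=(184,230),slim=(366,235),blk=(315,275),board=(278,168),desk=(250,240)).items():
    c=W[v,u];print(n,c.round(1))
    r=90 if n!='board' else 170
    box=(c[0]-r,c[0]+r,c[1]-r,c[1]+r)
    for nm,w in(('top',W),('side',Ws)):
        for zl,zh in(((36,60),(4,60)) if n!='board' else ((24,40),(6,40))):
            P=pts(w,box,zl,zh)
            if len(P)>10: print('  ',nm,zl,len(P),rect(P),'zmed',np.median(P[:,2]).round(1))
im=cv2.resize(np.hstack([t['pixels'][200:270,330:400],t['pixels'][195:265,150:220]]),None,fx=4,fy=4,interpolation=cv2.INTER_CUBIC)
im2=cv2.resize(b['pixels'][285:345,250:335],(560,395),interpolation=cv2.INTER_CUBIC)[:310]
cv2.imwrite('pics/c1.png',np.vstack([im,im2]))
E
```

```text
wide [450.3 277.4  15.9]
   top 36 278 (array([410.3, 264.5]), array([40.2, 63.7]), 16.8) zmed 44.9
   top 4 1042 (array([450.3, 276.8]), array([178.1, 179. ]), 90.0) zmed 16.4
   side 36 200 (array([410.5, 262. ]), array([41.2, 64.5]), 17.1) zmed 43.1
   side 4 654 (array([430.4, 264.5]), array([171.8,  80.6]), 26.6) zmed 18.6
slim [ 448.3 -300.    18.9]
   top 36 168 (array([ 409.9, -282.3]), array([40.4, 40. ]), 66.2) zmed 44.6
   top 4 684 (array([ 447.9, -298.7]), array([176.9, 180. ]), 1.3) zmed 15.0
   side 36 301 (array([ 410.3, -285.6]), array([40.2, 39.3]), 69.2) zmed 43.7
   side 4 1029 (array([ 474.7, -297.9]), array([ 87.5, 167.9]), 60.0) zmed 18.3
blk [ 318.9 -139.    17. ]
   top 36 171 (array([ 279.1, -127.6]), array([40. , 40.4]), 78.2) zmed 44.6
   top 4 730 (array([ 319.3, -137.8]), array([178.7, 177.7]), 0.4) zmed 14.2
   side 36 251 (array([ 279.5, -131. ]), array([39.7, 39.3]), 77.3) zmed 43.4
   side 4 868 (array([ 315.6, -163.3]), array([ 95.7, 124.3]), 79.8) zmed 18.8
board [654.2 -14.4  32.4]
   top 24 4350 (array([660.5, -12.6]), array([220.4, 208.5]), 75.8) zmed 30.4
   top 6 4823 (array([651.4, -13.5]), array([336.3, 333.1]), 89.1) zmed 30.1
   side 24 4188 (array([661. , -14.8]), array([224.8, 208.4]), 76.0) zmed 29.4
   side 6 4731 (array([661.6, -14.1]), array([226.7, 233.1]), 75.9) zmed 29.1
desk [424.1  69.    2.2]
   top 4 236 (array([424.5,  68.9]), array([177.9, 178.7]), 1.2) zmed 4.9
```

View pics/c1.png

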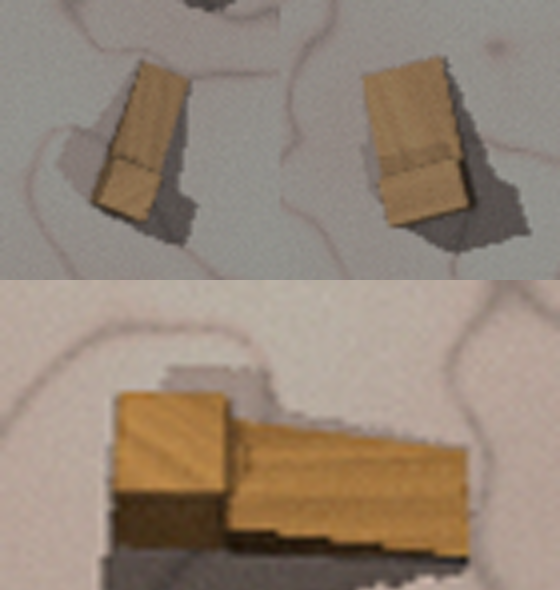

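The crop shows the slim wedge (top left; block 40×40 mm, thin end pointing away from the robot) and the wide wedge (top right, 64 mm block). The choice of pixel (366,235) holds. Next I refine its yaw and work out the shift.

```bash
cat >> h.py <<'E'
def to(xyz,yaw_y=None):
    "cm shift in tool axes and yaw(rad) so that tool y points at yaw_y deg"
    s=manip.state();R=np.array(s['ee_rot']);d=R.T@(np.array(xyz)-s['position'])/10
    out=dict(zip(('dx','dy','dz'),d.round(2)))
    if yaw_y is not None:
        cur=np.degrees(np.arctan2(R[1,1],R[0,1])); out['yaw']=round(-np.radians((yaw_y-cur+180)%360-180),3)
    return out
E
python3 - <<'E'
from h import *
for n in('top','side'):
    W=cloud(load(n)); d=W[...,:2]-[410,-284]
    m=(np.hypot(*np.moveaxis(d,-1,0))<130)
    P=W[m&(W[...,2]>9)&(W[...,2]<60)]
    # drop outliers (paperweight etc.) by distance from nominal axis
    for a in[-22]*1:
        ax=np.array([np.cos(np.radians(a)),np.sin(np.radians(a))])
        o=(P[:,:2]-[410,-284]); k=(abs(o@[-ax[1],ax[0]])<26)&(o@ax>-26)&(o@ax<100)
        P=P[k]
    c,wh,a=cv2.minAreaRect(P[:,:2].astype(np.float32)); 
    print(n,np.round(c,1),np.round(wh,1),round(a,1))
print(to([470,140,231]))
s=manip.state();print(s['opening'])
E
```

```text
top [ 447.5 -297. ] [ 41.1 120.3] 69.2
side [ 443.  -297.8] [ 42.  109.5] 68.6
{'dx': np.float64(-35.64), 'dy': np.float64(-23.75), 'dz': np.float64(-0.02)}
85.43865928896108
```

```bash

python3 -m inch '[{"dx":-17.5,"dy":-11.5,"yaw":-0.1},{"dx":-17.5,"dy":-11.5,"yaw":-0.1},{"dx":-17.5,"dy":-11.5,"yaw":-0.1},{"dx":-17.5,"dy":-11.5,"yaw":-0.1},{"dx":-17.5,"dy":-11.5,"yaw":-0.1}]' 30
python3 - <<'E'
from h import *
print(to([480,100,231],69))
E
```

```text
{'dx': np.float64(-38.34), 'dy': np.float64(-26.87), 'dz': np.float64(-0.01), 'yaw': np.float64(-0.101)}$[0]: bad value
```

```bash

python3 -m inch '[{"dx":-18,"dy":-12,"dz":0,"yaw":-0.1,"claw":0},{"dx":-18,"dy":-12,"dz":0,"yaw":-0.1,"claw":0},{"dx":-18,"dy":-12,"dz":0,"yaw":-0.1,"claw":0},{"dx":-18,"dy":-12,"dz":0,"yaw":-0.1,"claw":0},{"dx":-18,"dy":-12,"dz":0,"yaw":-0.1,"claw":0}]' 30
python3 - <<'E'
from h import *
print(to([480,100,231],69))
E
```

```text
time_s: 0.52
position: [362.0, 330.1, 230.9]
ee_rot: [[-0.933, 0.359, -0.001], [0.359, 0.933, -0.001], [0.0, -0.001, -1.0]]
force: [1.1, -0.7, 0.6]
opening: 85.0
finger_force: 0.0
{'dx': np.float64(-19.26), 'dy': np.float64(-17.25), 'dz': np.float64(-0.0), 'yaw': np.float64(-0.0)}
```

```bash

python3 -m inch '[{"dx":-15,"dy":-15,"dz":0,"yaw":0,"claw":0},{"dx":-15,"dy":-15,"dz":0,"yaw":0,"claw":0},{"dx":-15,"dy":-15,"dz":0,"yaw":0,"claw":0},{"dx":-15,"dy":-15,"dz":0,"yaw":0,"claw":0},{"dx":-15,"dy":-15,"dz":0,"yaw":0,"claw":0}]'
python3 - <<'E'
from h import *
print(to([480,-80,200],69),to([410,-284,150],69))
E
```

```text
time_s: 0.93
position: [446.4, 139.5, 231.1]
ee_rot: [[-0.933, 0.359, -0.0], [0.359, 0.933, -0.0], [0.0, -0.0, -1.0]]
force: [1.3, 1.2, -0.6]
opening: 85.2
finger_force: 0.0
{'dx': np.float64(-11.02), 'dy': np.float64(-19.27), 'dz': np.float64(3.11), 'yaw': np.float64(-0.001)} {'dx': np.float64(-11.82), 'dy': np.float64(-40.83), 'dz': np.float64(8.12), 'yaw': np.float64(-0.001)}
```

```bash

python3 -m inch '[{"dx":-8,"dy":-19,"dz":3,"yaw":0,"claw":0},{"dx":-8,"dy":-19,"dz":3,"yaw":0,"claw":0},{"dx":-8,"dy":-19,"dz":3,"yaw":0,"claw":0},{"dx":-8,"dy":-19,"dz":3,"yaw":0,"claw":0},{"dx":-8,"dy":-19,"dz":3,"yaw":0,"claw":0}]'
python3 -m inch '[{"dx":-3,"dy":-20,"dz":2,"yaw":0,"claw":0},{"dx":-3,"dy":-20,"dz":2,"yaw":0,"claw":0},{"dx":-3,"dy":-20,"dz":2,"yaw":0,"claw":0},{"dx":-3,"dy":-20,"dz":2,"yaw":0,"claw":0},{"dx":-3,"dy":-20,"dz":2,"yaw":0,"claw":0}]'
python3 - <<'E'
from h import *
print(to([410,-284,180],69))
E
```

```text
time_s: 1.35
position: [452.1, -66.5, 200.9]
ee_rot: [[-0.933, 0.36, -0.0], [0.36, 0.933, 0.0], [0.0, 0.0, -1.0]]
force: [1.2, 0.5, 0.5]
opening: 85.3
finger_force: 0.0
time_s: 1.77
position: [407.6, -264.3, 180.8]
ee_rot: [[-0.933, 0.36, -0.0], [0.36, 0.933, -0.0], [0.0, -0.0, -1.0]]
force: [0.5, -0.2, -0.6]
opening: 85.5
finger_force: 0.0
{'dx': np.float64(-0.93), 'dy': np.float64(-1.76), 'dz': np.float64(0.08), 'yaw': np.float64(-0.002)}
```

```bash

python3 -m inch '[{"dx":-0.7,"dy":-1,"dz":0,"yaw":0,"claw":0},{"dx":-0.7,"dy":-1,"dz":0,"yaw":0,"claw":0},{"dx":-0.7,"dy":-1,"dz":0,"yaw":0,"claw":0},{"dx":-0.7,"dy":-1,"dz":0,"yaw":0,"claw":0}]'
python3 - <<'E'
from h import *
t=snap('wrist','w1');W=cloud(t)
d=W[...,:2]-[410,-284]
P=W[(np.hypot(d[...,0],d[...,1])<60)&(W[...,2]>38)&(W[...,2]<55)]
print(len(P),np.median(P[:,2]),cv2.minAreaRect(P[:,:2].astype(np.float32)))
print(to([410,-284,180],69))
E
```

```text
time_s: 2.1
position: [411.6, -272.3, 181.0]
ee_rot: [[-0.933, 0.359, -0.001], [0.359, 0.933, 0.002], [0.001, 0.001, -1.0]]
force: [0.6, 0.6, 0.5]
opening: 85.4
finger_force: 0.0
1985 45.89345949680094 ((411.0664978027344, -284.0423583984375), (39.68540573120117, 40.7593994140625), 67.51534271240234)
{'dx': np.float64(-0.27), 'dy': np.float64(-1.18), 'dz': np.float64(0.11), 'yaw': np.float64(0.0)}
```

View pics/w1.png

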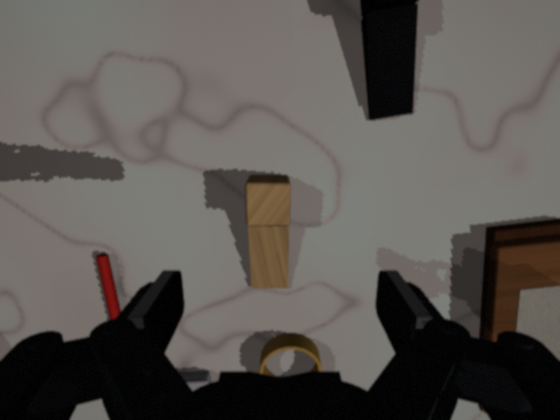

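Wrist view: the slim wedge sits at (268,230), lined up with the fingers, which appear at (165,300) and (395,300). The wrist depth puts the block's centre at (411,-284), matching the top and side views. Now I descend.

```bash

python3 -m inch '[{"dx":-0.36,"dy":-1.1,"dz":0,"yaw":0.01,"claw":0},{"dx":-0.36,"dy":-1.1,"dz":4,"yaw":0.01,"claw":0},{"dx":-0.36,"dy":-1.1,"dz":8,"yaw":0.01,"claw":0},{"dx":-0.36,"dy":-1.1,"dz":11,"yaw":0.01,"claw":0},{"dx":-0.36,"dy":-1.1,"dz":11,"yaw":0.01,"claw":0}]'
python3 - <<'E'
from h import *
print(to([411,-284,8],68.3))
E
```

```text
time_s: 2.57
position: [407.9, -282.0, 66.7]
ee_rot: [[-0.93, 0.368, -0.008], [0.368, 0.93, 0.007], [0.01, 0.003, -1.0]]
force: [-0.3, 0.3, 1.5]
opening: 85.6
finger_force: 0.0
{'dx': np.float64(-0.42), 'dy': np.float64(-0.09), 'dz': np.float64(5.86), 'yaw': np.float64(0.002)}
```

```bash

python3 -m inch '[{"dx":-0.1,"dy":-0.1,"dz":2,"yaw":0,"claw":0},{"dx":-0.1,"dy":-0.1,"dz":4,"yaw":0,"claw":0},{"dx":-0.1,"dy":-0.1,"dz":5.5,"yaw":0,"claw":0},{"dx":-0.1,"dy":-0.1,"dz":5.5,"yaw":0,"claw":0},{"dx":-0.1,"dy":-0.1,"dz":5.5,"yaw":0,"claw":0}]'
python3 -m inch '[{"dx":0,"dy":0,"dz":0,"yaw":0,"claw":0}]'
python3 - <<'E'
from h import *
print(to([411,-284,8],68.3))
E
```

```text
time_s: 2.98
position: [412.3, -286.7, 17.1]
ee_rot: [[-0.93, 0.368, 0.0], [0.368, 0.93, -0.0], [-0.0, -0.0, -1.0]]
force: [0.2, 0.0, -0.2]
opening: 85.6
finger_force: 0.0
time_s: 3.07
position: [412.9, -287.4, 17.9]
ee_rot: [[-0.93, 0.368, 0.002], [0.368, 0.93, -0.002], [-0.002, -0.001, -1.0]]
force: [0.7, -0.5, -0.1]
opening: 85.3
finger_force: 0.0
{'dx': np.float64(0.3), 'dy': np.float64(0.24), 'dz': np.float64(0.98), 'yaw': np.float64(0.002)}
```

```bash

python3 -m inch '[{"dx":0.2,"dy":0.25,"dz":0.8,"yaw":0,"claw":0},{"dx":0.2,"dy":0.25,"dz":0.8,"yaw":0,"claw":0},{"dx":0.2,"dy":0.25,"dz":0.8,"yaw":0,"claw":0}]'
python3 - <<'E'
from h import *
print(to([411,-284,8],68.3))
E
python3 -m inch '[{"dx":0,"dy":0,"dz":0,"yaw":0,"claw":1},{"dx":0,"dy":0,"dz":0,"yaw":0,"claw":1},{"dx":0,"dy":0,"dz":0,"yaw":0,"claw":1},{"dx":0,"dy":0,"dz":0,"yaw":0,"claw":1},{"dx":0,"dy":0,"dz":0,"yaw":0,"claw":1}]' 60
python3 -m inch '[{"dx":0,"dy":0,"dz":0,"yaw":0,"claw":1},{"dx":0,"dy":0,"dz":0,"yaw":0,"claw":1},{"dx":0,"dy":0,"dz":0,"yaw":0,"claw":1}]'
```

```text
time_s: 3.32
position: [410.7, -283.3, 8.7]
ee_rot: [[-0.93, 0.369, 0.0], [0.369, 0.93, -0.0], [-0.0, -0.0, -1.0]]
force: [0.4, 0.2, 0.5]
opening: 85.6
finger_force: 0.0
{'dx': np.float64(-0.06), 'dy': np.float64(-0.05), 'dz': np.float64(0.07), 'yaw': np.float64(0.001)}
time_s: 3.73
position: [411.0, -283.8, 8.6]
ee_rot: [[-0.929, 0.369, 0.0], [0.369, 0.929, -0.0], [-0.001, -0.0, -1.0]]
force: [-0.6, 1.0, 3.2]
opening: 39.1
finger_force: 61.0
time_s: 3.98
position: [411.0, -283.8, 8.6]
ee_rot: [[-0.929, 0.369, 0.001], [0.369, 0.929, -0.0], [-0.001, -0.0, -1.0]]
force: [-0.0, 0.9, 5.9]
opening: 39.3
finger_force: 61.0
```

```bash

python3 -m inch '[{"dx":0,"dy":0,"dz":-1.5,"yaw":0,"claw":1},{"dx":0,"dy":0,"dz":-4,"yaw":0,"claw":1},{"dx":0,"dy":0,"dz":-7,"yaw":0,"claw":1},{"dx":0,"dy":0,"dz":-8,"yaw":0,"claw":1},{"dx":0,"dy":0,"dz":-8,"yaw":0,"claw":1}]'
python3 - <<'E'
from h import *
o=np.array([567.5,9.6]);ax=np.array([np.cos(np.radians(-14.1)),np.sin(np.radians(-14.1))])
p=o-155*ax;print(p,to([*p,88],75.9))
E
```

```text
time_s: 4.4
position: [412.3, -284.9, 90.6]
ee_rot: [[-0.929, 0.369, 0.004], [0.369, 0.929, -0.003], [-0.005, -0.002, -1.0]]
force: [0.1, -0.7, -1.4]
opening: 39.5
finger_force: 60.5
[417.16983763  47.36032683] {'dx': np.float64(11.81), 'dy': np.float64(31.06), 'dz': np.float64(0.15), 'yaw': np.float64(-0.132)}
```

```bash

python3 -m inch '[{"dx":0.8,"dy":2,"dz":0,"yaw":0,"claw":1},{"dx":1.9,"dy":5,"dz":0,"yaw":0,"claw":1},{"dx":3,"dy":8,"dz":0,"yaw":0,"claw":1},{"dx":4.2,"dy":11,"dz":0,"yaw":0,"claw":1},{"dx":5.3,"dy":14,"dz":0,"yaw":0,"claw":1}]'
python3 -m inch '[{"dx":1.2,"dy":3,"dz":0,"yaw":-0.03,"claw":1},{"dx":2.3,"dy":6,"dz":0,"yaw":-0.06,"claw":1},{"dx":3.5,"dy":9,"dz":0,"yaw":-0.1,"claw":1},{"dx":4.6,"dy":12,"dz":0,"yaw":-0.132,"claw":1},{"dx":5.3,"dy":14,"dz":0,"yaw":-0.132,"claw":1}]'
python3 -m inch '[{"dx":0,"dy":0,"dz":0,"yaw":0,"claw":1},{"dx":0,"dy":0,"dz":0,"yaw":0,"claw":1}]'
python3 - <<'E'
from h import *
o=np.array([567.5,9.6]);ax=np.array([np.cos(np.radians(-14.1)),np.sin(np.radians(-14.1))])
p=o-155*ax;print(p,to([*p,88],75.9))
W=cloud(snap('wrist','w2'))
d=W[...,:2]-[660,-13]
P=W[(np.hypot(d[...,0],d[...,1])<175)&(W[...,2]>24)&(W[...,2]<34)]
print(len(P),cv2.minAreaRect(P[:,:2].astype(np.float32)))
E
```

```text
time_s: 4.82
position: [411.5, -132.2, 86.9]
ee_rot: [[-0.929, 0.37, -0.003], [0.37, 0.929, 0.001], [0.003, 0.0, -1.0]]
force: [0.6, 0.5, -1.1]
opening: 39.8
finger_force: 60.7
time_s: 5.23
position: [413.6, 18.1, 87.0]
ee_rot: [[-0.97, 0.241, -0.003], [0.241, 0.97, 0.001], [0.003, -0.0, -1.0]]
force: [-0.2, -0.1, -0.8]
opening: 39.8
finger_force: 60.7
time_s: 5.4
position: [414.5, 16.6, 87.2]
ee_rot: [[-0.971, 0.24, -0.002], [0.24, 0.971, -0.0], [0.002, -0.001, -1.0]]
force: [-0.2, 0.7, -1.1]
opening: 39.5
finger_force: 60.9
[417.16983763  47.36032683] {'dx': np.float64(0.48), 'dy': np.float64(3.05), 'dz': np.float64(-0.08), 'yaw': np.float64(0.003)}
529 ((583.3893432617188, 78.52943420410156), (32.23325729370117, 13.343293190002441), 71.17672729492188)
```

View pics/w2.png

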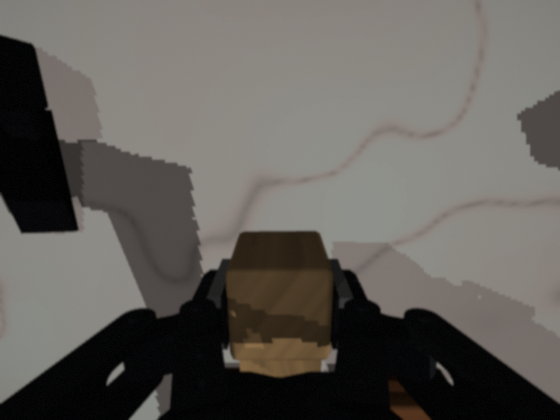

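Wrist view: the wedge is held centrally at (280,300) between the pads, with its thin end facing away under the hand and the board at lower right (420,400). Now I line it up in front of the slot and lower it.

```bash

python3 -m inch '[{"dx":0.2,"dy":1.5,"dz":1.5,"yaw":0,"claw":1},{"dx":0.5,"dy":3.1,"dz":3.5,"yaw":0,"claw":1},{"dx":0.5,"dy":3.1,"dz":5.5,"yaw":0,"claw":1},{"dx":0.5,"dy":3.1,"dz":6.5,"yaw":0,"claw":1},{"dx":0.5,"dy":3.1,"dz":6.5,"yaw":0,"claw":1}]'
python3 -m inch '[{"dx":0,"dy":0,"dz":0,"yaw":0,"claw":1},{"dx":0,"dy":0,"dz":0,"yaw":0,"claw":1},{"dx":0,"dy":0,"dz":0,"yaw":0,"claw":1}]'
python3 - <<'E'
from h import *
o=np.array([567.6,9.7]);ax=np.array([np.cos(np.radians(-14.1)),np.sin(np.radians(-14.1))])
p=o-155*ax;print(p,to([*p,9],75.9))
t=snap('top','t2');W=cloud(t)
d=W[...,:2]-p
h=W[...,2]
m=(h>4)&(h<60)
l=d@[-ax[1],ax[0]];a=d@ax
P=W[(h>12)&(h<60)&(abs(l)<35)&(a>20)&(a<110)]
print(len(P),cv2.minAreaRect(P[:,:2].astype(np.float32)))
b=snap('side','s2')
cv2.imwrite('pics/c2.png',np.hstack([cv2.resize(t['pixels'][120:270,200:340],(400,430)),cv2.resize(b['pixels'][140:260,220:340],(400,430))]))
E
```

```text
time_s: 5.87
position: [416.3, 45.9, 21.1]
ee_rot: [[-0.97, 0.245, -0.005], [0.245, 0.97, -0.0], [0.005, -0.002, -1.0]]
force: [-0.6, 0.4, -1.5]
opening: 38.8
finger_force: 60.9
time_s: 6.12
position: [419.0, 46.4, 23.9]
ee_rot: [[-0.97, 0.244, 0.002], [0.244, 0.97, -0.0], [-0.002, 0.0, -1.0]]
force: [-0.5, 0.8, -0.5]
opening: 39.1
finger_force: 60.9
[417.26983763  47.46032683] {'dx': np.float64(0.2), 'dy': np.float64(0.06), 'dz': np.float64(1.49), 'yaw': np.float64(-0.001)}
136 ((501.2992248535156, 26.6245059967041), (39.740936279296875, 37.52537536621094), 77.34197998046875)
```

View pics/c2.png

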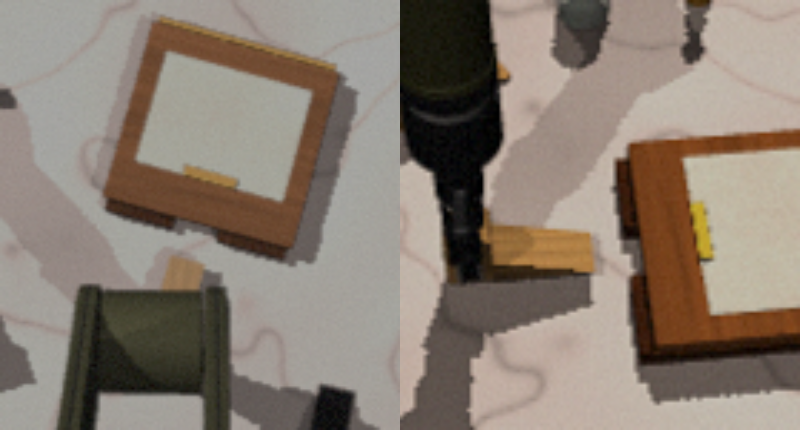

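The crop shows the slot mouth at (195,228) in the left (top) panel, with the wedge's thin end at (185,272) pointing at it. I check the slot laterally from depth, against the wedge, before lowering.

```bash

python3 -m inch '[{"dx":0.2,"dy":0.05,"dz":0.5,"yaw":0,"claw":1},{"dx":0.2,"dy":0.05,"dz":1,"yaw":0,"claw":1},{"dx":0.2,"dy":0.05,"dz":1.4,"yaw":0,"claw":1},{"dx":0.2,"dy":0.05,"dz":1.4,"yaw":0,"claw":1},{"dx":0.2,"dy":0.05,"dz":1.4,"yaw":0,"claw":1}]'
python3 - <<'E'
from h import *
o=np.array([567.6,9.7]);ax=np.array([np.cos(np.radians(-14.1)),np.sin(np.radians(-14.1))])
print(to([*(o-155*ax),9],75.9))
for n in('top','side'):
    W=cloud(snap(n));d=W[...,:2]-o;a=d@ax;l=d@[-ax[1],ax[0]];h=W[...,2]
    m=(a>-19)&(a<-10)&(abs(l)<125)&(h>-10)&(h<25)
    i=np.argsort(l[m]);print(n,'plinth h>9:',np.array2string(np.round(l[m][i][h[m][i]>9]),max_line_width=300,threshold=2000), 'front edge a',np.percentile(a[(h>10)&(h<20)&(abs(l)>35)&(abs(l)<95)&(a>-35)&(a<0)],[2,10]).round(1))
    m=(a<-40)&(a>-100)&(abs(l)<32)&(h>7)&(h<25)
    for s0 in(-90,-75,-60):
        k=m&(a>s0)&(a<s0+15)
        if k.sum()>4: print('  wedge',s0,l[k].min().round(1),l[k].max().round(1),h[k].mean().round(1))
    k=(a<-30)&(a>-100)&(abs(l)<22)&(h>4)&(h<25);print('  tip a',a[k].max().round(1))
E
```

```text
time_s: 6.63
position: [416.1, 48.1, 8.9]
ee_rot: [[-0.97, 0.243, -0.001], [0.243, 0.97, -0.0], [0.001, -0.0, -1.0]]
force: [0.7, -0.1, -1.8]
opening: 39.3
finger_force: 61.0
{'dx': np.float64(-0.13), 'dy': np.float64(-0.03), 'dz': np.float64(-0.01), 'yaw': np.float64(0.001)}
top plinth h>9: [-102. -101. -100.  -99.  -98.  -97.  -96.  -95.  -94.  -92.  -91.  -89.  -88.  -87.  -86.  -85.  -84.  -82.  -81.  -79.  -78.  -77.  -75.  -75.  -74.  -72.  -72.  -71.  -68.  -68.  -66.  -65.  -64.  -62.  -62.  -61.  -59.  -58.  -58.  -55.  -54.  -54.  -52.  -51.  -51.  -49.  -48.  -48.  -45.
  -44.  -44.  -42.  -41.  -40.  -39.  -38.  -37.  -36.  -35.  -34.  -32.  -31.  -30.  -29.  -28.  -27.  -26.  -25.  -24.   28.   29.   29.   31.   32.   33.   34.   35.   35.   38.   39.   41.   42.   43.   44.   45.   46.   47.   48.   49.   51.   52.   54.   55.   56.   57.   58.   59.   60.
   61.   62.   64.   65.   66.   67.   68.   69.   70.   71.   72.   74.   75.   75.   77.   78.   79.   80.   81.   82.   83.   85.   85.   88.   88.   89.   91.   92.   93.   94.   95.   97.   98.   98.  101.  101. 
[... 428 characters left out ...]
.  -65.  -65.  -65.  -63.  -62.
  -61.  -57.  -56.  -56.  -56.  -56.  -55.  -52.  -50.  -49.  -48.  -48.  -47.  -45.  -45.  -44.  -43.  -42.  -42.  -41.  -40.  -39.  -37.  -36.  -36.  -35.  -32.  -31.  -30.  -28.   23.   24.   24.   26.   27.   27.   28.   29.   29.   30.   30.   32.   34.   36.   37.   37.   38.   40.   42.
   44.   45.   46.   48.   49.   49.   52.   53.   54.   55.   56.   57.   60.   60.   61.   62.   63.   65.   66.   70.   71.   71.   72.   73.   75.   77.   78.   79.   80.   83.   84.   84.   85.   86.   89.   91.   92.   92.   93.   93.   95.   96.   98.  100.  104.  105.] front edge a [-19.3 -18.4]
  wedge -90 -21.4 22.8 10.3
  wedge -75 -19.3 17.3 8.2
  tip a -52.5
```

Slot and wedge centrelines agree within 1 mm across both views. I advance along the desk to just short of the bar.

```bash

python3 -m inch '[{"dx":-0.6,"dy":-0.03,"dz":0.05,"yaw":0,"claw":1},{"dx":-1.6,"dy":-0.03,"dz":0.07,"yaw":0,"claw":1},{"dx":-2.6,"dy":-0.03,"dz":0.07,"yaw":0,"claw":1},{"dx":-3.2,"dy":-0.03,"dz":0.07,"yaw":0,"claw":1},{"dx":-3.5,"dy":-0.03,"dz":0.07,"yaw":0,"claw":1}]'
python3 -m inch '[{"dx":-0.6,"dy":0,"dz":0,"yaw":0,"claw":1},{"dx":-1.4,"dy":0,"dz":0,"yaw":0,"claw":1},{"dx":-2.2,"dy":0,"dz":0,"yaw":0,"claw":1},{"dx":-2.8,"dy":0,"dz":0,"yaw":0,"claw":1},{"dx":-3.0,"dy":0,"dz":0,"yaw":0,"claw":1}]'
python3 -m inch '[{"dx":0,"dy":0,"dz":0,"yaw":0,"claw":1},{"dx":0,"dy":0,"dz":0,"yaw":0,"claw":1},{"dx":0,"dy":0,"dz":0,"yaw":0,"claw":1}]'
cat >> h.py <<'E'
def where():
    o=np.array([567.6,9.7]);ax=np.array([np.cos(np.radians(-14.1)),np.sin(np.radians(-14.1))])
    s=manip.state();d=np.array(s['position'])[:2]-o
    print('t',s['time_s'],'tip a',round(d@ax+105,1),'lat',round(d@[-ax[1],ax[0]],1),to([*(o-60*ax),8.6],75.9),'F along',round(np.array(s['force'])[:2]@ax,1),s['force'][2])
E
python3 -c "
from h import *
where()"
```

```text
time_s: 7.15
position: [452.5, 38.9, 8.9]
ee_rot: [[-0.97, 0.243, 0.003], [0.243, 0.97, -0.0], [-0.003, 0.001, -1.0]]
force: [1.0, -0.5, -1.4]
opening: 39.3
finger_force: 60.9
time_s: 7.57
position: [481.0, 31.6, 8.8]
ee_rot: [[-0.97, 0.243, 0.002], [0.243, 0.97, -0.0], [-0.002, 0.0, -1.0]]
force: [1.2, -0.2, -1.0]
opening: 39.5
finger_force: 61.0
time_s: 7.82
position: [480.6, 31.7, 8.7]
ee_rot: [[-0.97, 0.243, 0.002], [0.243, 0.97, -0.0], [-0.002, 0.0, -1.0]]
force: [0.9, -0.7, 1.1]
opening: 39.4
finger_force: 61.2
t 7.8167 tip a 15.3 lat 0.2 {'dx': np.float64(-2.97), 'dy': np.float64(-0.02), 'dz': np.float64(0.02), 'yaw': np.float64(0.0)} F along 1.1 1.1470003610118045
```

```bash

python3 -m inch '[{"dx":-0.3,"dy":0,"dz":0,"yaw":0,"claw":1},{"dx":-0.6,"dy":0,"dz":0,"yaw":0,"claw":1},{"dx":-0.9,"dy":0,"dz":0,"yaw":0,"claw":1},{"dx":-1.2,"dy":0,"dz":0,"yaw":0,"claw":1},{"dx":-1.5,"dy":0,"dz":0,"yaw":0,"claw":1}]'
python3 -m inch '[{"dx":-0.2,"dy":0,"dz":0,"yaw":0,"claw":1},{"dx":-0.4,"dy":0,"dz":0,"yaw":0,"claw":1},{"dx":-0.6,"dy":0,"dz":0,"yaw":0,"claw":1},{"dx":-0.8,"dy":0,"dz":0,"yaw":0,"claw":1},{"dx":-0.9,"dy":0,"dz":0,"yaw":0,"claw":1}]'
python3 -m inch '[{"dx":0,"dy":0,"dz":0,"yaw":0,"claw":1},{"dx":0,"dy":0,"dz":0,"yaw":0,"claw":1},{"dx":0,"dy":0,"dz":0,"yaw":0,"claw":1}]'
cat >> h.py <<'E'
def lift():
    o=np.array([567.6,9.7]);ax=np.array([np.cos(np.radians(-14.1)),np.sin(np.radians(-14.1))])
    for n in('top','side'):
        W=cloud(snap(n));d=W[...,:2]-o;a=d@ax;l=d@[-ax[1],ax[0]];h=W[...,2]
        m=(a>0)&(a<195)&(abs(l)<103)&(h>20)&(h<50)
        A=np.c_[a[m],l[m],np.ones(m.sum())];z=h[m]
        for _ in range(4):
            c=np.linalg.lstsq(A,z,rcond=None)[0];r=z-A@c;k=abs(r)<2.5;A,z=A[k],z[k]
        print(n,'slope',-c[0].round(4),'lift at front',(-c[0]*200).round(2),'z front/back',c[2].round(1),(c[2]+200*c[0]).round(1),'W roll',c[1].round(4))
E
python3 -c "
from h import *
where();lift()
import shutil
"
```

```text
time_s: 8.23
position: [487.9, 29.0, 8.6]
ee_rot: [[-0.97, 0.243, -0.01], [0.243, 0.97, 0.001], [0.01, -0.001, -1.0]]
force: [-7.8, 2.2, 11.7]
opening: 39.1
finger_force: 62.5
time_s: 8.65
position: [490.1, 28.5, 8.5]
ee_rot: [[-0.97, 0.244, -0.022], [0.244, 0.97, 0.004], [0.022, -0.002, -1.0]]
force: [-22.4, 10.1, 28.6]
opening: 39.5
finger_force: 64.5
time_s: 8.9
position: [490.1, 28.5, 8.5]
ee_rot: [[-0.97, 0.243, -0.021], [0.243, 0.97, 0.003], [0.021, -0.002, -1.0]]
force: [-20.2, 8.6, 26.2]
opening: 39.3
finger_force: 64.3
t 8.9 tip a 25.3 lat -0.7 {'dx': np.float64(-1.97), 'dy': np.float64(0.07), 'dz': np.float64(-0.05), 'yaw': np.float64(0.0)} F along -21.7 26.15312286750121
top slope 0.003 lift at front 0.6 z front/back 31.0 30.4 W roll 0.0002
side slope -0.0024 lift at front -0.47 z front/back 29.3 29.8 W roll -0.0007
```

Contact came at tip +25 mm as expected, but the hand is pressing the wedge's nose down (26 N upward reaction), which adds desk friction. I ease the downward push.

```bash

python3 -m inch '[{"dx":0,"dy":0.05,"dz":-0.1,"yaw":0,"claw":1},{"dx":0,"dy":0.05,"dz":-0.2,"yaw":0,"claw":1},{"dx":0,"dy":0.05,"dz":-0.3,"yaw":0,"claw":1},{"dx":0,"dy":0.05,"dz":-0.3,"yaw":0,"claw":1},{"dx":0,"dy":0.05,"dz":-0.3,"yaw":0,"claw":1}]'
python3 - <<'E'
from h import *
where();lift()
t=load('top');b=load('side')
cv2.imwrite('pics/c3.png',np.hstack([cv2.resize(t['pixels'][120:240,210:330],(400,400)),cv2.resize(b['pixels'][150:250,230:330],(400,400))]))
s=manip.state();print(s['wrist_torque'],s['opening'])
E
```

```text
time_s: 9.42
position: [501.3, 26.5, 10.9]
ee_rot: [[-0.97, 0.243, -0.003], [0.243, 0.97, 0.0], [0.003, -0.001, -1.0]]
force: [-3.8, 0.6, -4.6]
opening: 39.6
finger_force: 60.7
t 9.4167 tip a 36.6 lat 0.2 {'dx': np.float64(-0.84), 'dy': np.float64(-0.02), 'dz': np.float64(0.22), 'yaw': np.float64(0.0)} F along -3.8 -4.607427499724628
top slope 0.0311 lift at front 6.22 z front/back 36.5 30.3 W roll 0.0003
side slope 0.0255 lift at front 5.1 z front/back 35.0 29.9 W roll 0.0002
[0.17997925 0.77788368 0.0026838 ] 39.21341989824495
```

View pics/c3.png

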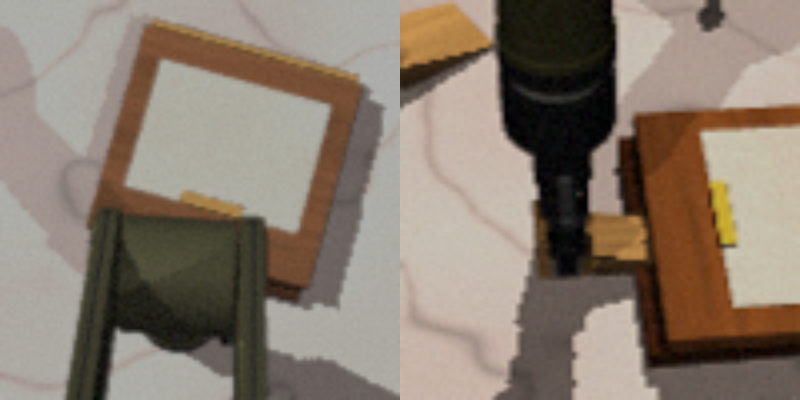

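The board went up about 5.6 mm because the wedge jumped forward to +36.6 mm and also left the desk by 2.4 mm. I set it back on the desk gently, then push on.

```bash

python3 -m inch '[{"dx":0,"dy":0,"dz":0.06,"yaw":0,"claw":1},{"dx":0,"dy":0,"dz":0.12,"yaw":0,"claw":1},{"dx":0,"dy":0,"dz":0.18,"yaw":0,"claw":1},{"dx":0,"dy":0,"dz":0.2,"yaw":0,"claw":1},{"dx":0,"dy":0,"dz":0.2,"yaw":0,"claw":1}]'
python3 - <<'E'
from h import *
where();lift()
E
```

```text
time_s: 9.93
position: [502.8, 26.4, 9.5]
ee_rot: [[-0.97, 0.243, -0.0], [0.243, 0.97, -0.0], [0.0, -0.0, -1.0]]
force: [-3.6, -0.2, -5.0]
opening: 39.6
finger_force: 60.7
t 9.9333 tip a 38.0 lat 0.4 {'dx': np.float64(-0.7), 'dy': np.float64(-0.04), 'dz': np.float64(0.09), 'yaw': np.float64(0.0)} F along -3.4 -5.030898677529273
top slope 0.026 lift at front 5.19 z front/back 35.7 30.5 W roll 0.0014
side slope 0.0208 lift at front 4.16 z front/back 34.0 29.9 W roll -0.0005
```

```bash

python3 -m inch '[{"dx":-0.1,"dy":-0.02,"dz":0.02,"yaw":0,"claw":1},{"dx":-0.2,"dy":-0.03,"dz":0.04,"yaw":0,"claw":1},{"dx":-0.35,"dy":-0.03,"dz":0.06,"yaw":0,"claw":1},{"dx":-0.5,"dy":-0.03,"dz":0.08,"yaw":0,"claw":1},{"dx":-0.5,"dy":-0.03,"dz":0.08,"yaw":0,"claw":1}]'
python3 - <<'E'
from h import *
where();lift()
E
```

```text
time_s: 10.45
position: [508.3, 24.9, 8.9]
ee_rot: [[-0.97, 0.243, 0.001], [0.243, 0.97, -0.0], [-0.001, 0.0, -1.0]]
force: [-2.6, 0.4, -4.3]
opening: 39.6
finger_force: 60.8
t 10.45 tip a 43.8 lat 0.3 {'dx': np.float64(-0.12), 'dy': np.float64(-0.03), 'dz': np.float64(0.03), 'yaw': np.float64(0.0)} F along -2.7 -4.284441515150862
top slope 0.031 lift at front 6.21 z front/back 36.6 30.4 W roll 0.0001
side slope 0.0245 lift at front 4.89 z front/back 34.7 29.8 W roll -0.0012
```

```bash

python3 -m inch '[{"dx":0,"dy":0,"dz":0.02,"yaw":0,"claw":1},{"dx":0,"dy":0,"dz":0.04,"yaw":0,"claw":1},{"dx":0,"dy":0,"dz":0.05,"yaw":0,"claw":1},{"dx":0,"dy":0,"dz":0.05,"yaw":0,"claw":1},{"dx":0,"dy":0,"dz":0.05,"yaw":0,"claw":1}]'
python3 - <<'E'
from h import *
where();lift()
E
```

```text
time_s: 10.97
position: [508.3, 24.9, 8.7]
ee_rot: [[-0.97, 0.243, 0.002], [0.243, 0.97, -0.0], [-0.002, 0.0, -1.0]]
force: [-2.0, 0.2, 0.9]
opening: 39.1
finger_force: 61.3
t 10.9667 tip a 43.8 lat 0.3 {'dx': np.float64(-0.12), 'dy': np.float64(-0.03), 'dz': np.float64(0.01), 'yaw': np.float64(0.0)} F along -2.0 0.8880938640108891
top slope 0.0298 lift at front 5.95 z front/back 36.4 30.5 W roll 0.0009
side slope 0.0243 lift at front 4.86 z front/back 34.7 29.8 W roll -0.0002
```

The wedge now rests on the desk with its tip at +44 mm. The board is lifted about 5 mm by depth and stays steady, and contact forces are small. Handing in.

```bash
python3 -c "
from cell import manip
print(manip.sign_off())"
```

```text
the job is handed in; nothing more can be done
None
```

The slim wedge is in the slot and still gripped on the desk, with the board's front edge lifted about 5 mm (the two cameras average 5.3 mm). One snag on the way: the wedge jammed, then jumped forward and rose about 2.4 mm off the desk before I set it back down. The job was handed in at about 11 s of robot time, and I took no final check picture of the other objects.

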